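# Dispense a thread spool with the lever and ease the lid shut

## Task

Get a spool of thread out of the counter dispenser with its lever: press the lever pad fully down so that the linked lid lifts, and keep it down until the spool has rolled out into the front tray and the lid has stood fully open for about a second. Then let the lever up slowly, so that the lid eases shut and does not slam. Do not touch the lid or the spool, leave the spool in the tray, and leave the things standing round the dispenser where they are.

Things in the scene. Friction and masses are not known exactly. Their poses are not given: they have to be found in the camera images.
- dispenser: Grey thread dispenser, fixed, 212 x 84 mm. Origin on the counter under its middle; -x is its front (faces the robot, turned up to 0.5 rad), +y its left. Rear half (x = 0 to 100 mm): hopper 72 mm wide, 89 mm high, 155 mm with the lid open. Front half: open tray, inside x = -99 to -5 mm, y = -31 to 31 mm, walls 35 mm high. The lever lies along its left side.
- lever_pad: Origin: middle of the top of the lever's bare metal pad (black ribs), 38 x 38 x 8 mm, on a steel arm at the dispenser's left front. Moves with the lever: up, it is 130 mm in front of and 76 mm left of the dispenser's origin, 86 mm above the counter; fully pressed, about 44 mm above the counter, within 10 mm of the same place seen from above. Its top leans up to 0.16 rad. Nothing is under it.
- lever (a joint): Lever angle, rad: 0 up (rest), 0.32 fully down at its stop. Its level axle (parallel to the dispenser's y) is 135 mm behind the pad, 60 mm above the counter; 0.1 rad is about 13.5 mm at the pad. A spring drives it up: about 3 N at the pad at rest, 6 N fully down. Let go, it flies up and the lid slams.
- lid (a joint): Lid angle, rad: 0 shut, about 0.67 fully open; always 2.1 x the lever angle. Hinged at the hopper's top rear edge, 92 mm behind the dispenser's origin, 85 mm up; its front lip rises and swings about 20 mm forward as it opens. It slams if it closes faster than 2 rad/s, that is, if the pad rises faster than about 0.125 m/s.
- lid_edge (a point): Middle of the lower edge of the lid's front plate (78 mm wide, 4 mm thick), which shuts the hopper's mouth: 25 mm above the counter when shut, about 95 mm when open.
- spool_mid (a point): Centre of the navy thread spool, 28 mm in diameter and 48 mm long, lying across the dispenser (axis along its y) on the hopper's sloping floor behind the lid; it rolls into the front tray by itself when the lid lifts, and stops against the tray's front wall, centre 20 to 30 mm above the counter.
- pins: Round red tin, 69 mm across, 26 mm high, loose, standing just in front of the tray; origin at the middle of its underside. Leave it alone.
- white_spool: White thread spool standing upright, 28 mm across, 48 mm high, loose, to the right of the tray; origin at the middle of its underside. Leave it alone.
- stamp: Hand stamp with a turned wooden handle, 31 x 52 mm, 88 mm high, loose, to the right of the hopper; origin at the middle of its underside. Leave it alone.

How it is judged (in metres and radians):
On the way:
1. The fingers on its pad press the lever nearly fully down, the lid stands open and the spool lies in the tray, all for 0.8 s (value of joint lever above 0.27 rad and value of joint lid above 0.55 rad and contact force between the fingers and lever_pad above 1 N and x of spool_mid in the frame of dispenser between -0.1 and -0.035 m and y of spool_mid in the frame of dispenser between -0.03 and 0.03 m and z of spool_mid in the frame of dispenser below 0.04 m), for 0.8 s.
At the end, for the whole second after the job is handed in: The lid is shut (under 0.04 rad) and the lever up (under 0.02 rad); the spool lies still inside the front tray (centre 35 to 100 mm in front of the dispenser's origin, within 30 mm of its middle line and under 40 mm high) (value of joint lid below 0.04 rad and value of joint lever below 0.02 rad and linear speed of spool below 0.02 m/s and x of spool_mid in the frame of dispenser between -0.1 and -0.035 m and y of spool_mid in the frame of dispenser between -0.03 and 0.03 m and z of spool_mid in the frame of dispenser below 0.04 m); the robot touches nothing.
It fails at once if The lid slams: below 0.45 rad open it closes faster than 2 rad/s (value of joint lid below 0.45 rad and velocity of joint lid below -2 rad/s).
It fails at once if The robot touches the lid or the spool (contact force between any of the fingers, the arm and lid above 0.5 N or contact force between any of the fingers, the arm and spool above 0.5 N).
It fails at once if A thing standing beside the dispenser is moved more than 15 mm or tipped (distance of any of pins, white_spool, stamp from where it was at the start of the episode above 0.015 m or angle between any of pins, white_spool, stamp's own z axis and vertical above 0.3 rad).
It also fails if it takes over 35 s, if anything falls off the work surface, if the arm or the gripper's body presses on something with over 40 N, if the wrist force passes 120 N, or if a joint passes its speed limit or range.

## Robot

A 6-joint arm with a two-finger parallel gripper is mounted at the origin on a cart in front of the work surface, level with it; the furniture and walls round the work are solid. World frame = base frame: x ahead of the robot, y to its left, z up, the work surface at z = 0. Lengths are in mm, angles in rad, forces in N, time in s.
With the tool pointing down it reaches from about 300 to 750 mm from the base axis. Payload 8.5 kg.
Tool frame: the origin (TCP) lies at the centre of the arm's flange, where the gripper is bolted on; the fingertips stand 173 mm ahead of it and the grasp point (between the pads) lies 155 mm ahead of it; x points along the fingers, y is the direction in which the jaws open and shut, and the axes are right-handed (so a half turn about x gives the same grasp; the last joint's range is limited). The gripper opens to 85 mm and grips with 20 to 120 N. Pads are 22 mm wide; open, the fingers measure 114 mm over their backs; the gripper's body (76 mm by 85 mm) begins 54 mm behind the grasp point. The pads swing forward as they close: fully open they stand 13 mm farther back than shut.
Start: joints at [1.03, 0.381, 1.297, -0, 1.464, -0.215], TCP at [176.028, 521.053, 404.722] pointing down, gripper open.
Joint ranges: [-3.11, 3.11], [-0.89, 2.33], [0.22, 2.48], [-1.42, 4.56], [0.17, 2.85], [-2.88, 2.88]. Speed limits (rad/s): [2.39, 2.39, 3.14, 3.14, 3.14, 3.14].

## Interface

Orientations are given as a unit quaternion [x, y, z, w].
In Python, from workcell import sense, snapshot, close_job gives the robot as it stands. The module is installed in compiled form; this text tells all that it offers.
- The arm moves only by the shell command python3 -m inch 'ROWS' [FORCE]. ROWS is JSON, a list of rows, each a list of 7 numbers: the turn, a rotation vector about the world's x, y, z in degrees, then the shift along the world's x, y, z in mm, then the finger opening in mm, from 0 to 85.4. A call has 1 to 10 rows; each row is the pose to reach, as a shift and turn from the pose measured when the call began; what a row does not reach only later rows make up. A row lasts 1/10 s, in which the tool goes at most 50 mm and 8.59 degrees, less where a joint would pass 70% of its speed; a pose out of reach is approached as far as the arm can. A call with a gripper value outside its range is refused whole. The fingers move at their own pace and stop on an object; FORCE is the grip in N (left out, the last holds). Time passes only in rows, so rows that repeat a pose let the fingers close. It gives the time, the measured TCP pose, the force and the opening at its end, in the units of the state.
- sense(): the state, without advancing time (a new reading comes with each control period).
- snapshot(name): name is "scene" or "side" or "wrist"; returns a dict with "image" (384x512x3 uint8, blue, green, red), "fx", "fy", "cx", "cy" (pixels), "extrinsics" (4x4, takes a point from camera to world coordinates). Camera axes: x right, y down, z forward; pixel columns grow to the right and rows downward; lengths in mm; the calibration is good to about 2 mm. The wrist camera is an equidistant fisheye: a pixel r from the principal point sees the ray r / f radians off the axis. A picture is of the moment at which its call begins. There is no depth.
- close_job(): hands the job in, once; it reports no verdict.
The state is a dict: "clock": time; "q": joint angles; "joint_vel": joint speeds; "joint_torque": joint torques, N m; "ee_pos": TCP position; "tcp_rot": TCP orientation; "contact_force": force on the tool from outside, world axes, zero at the start; "moment": the same for the moment, N m; "opening": finger opening in mm.
Only numpy, scipy, OpenCV 4.12 (cv2) and the standard library are available. Lean on these libraries where they do the work, as an engineer would, in place of code of your own. Each camera call takes 0.05 s, during which the arm holds its last target.

## Working session

There is one attempt and no reset: what is moved stays moved. The work goes in short steps, Python scripts to look and compute and a shell command to move; the robot and the scene stay as the last step left them, time stands still between calls to the robot, and variables do not carry over. Pictures are saved under pics/ and viewed, and the job is handed in when it is done.

```bash
mkdir -p pics; python3 - <<'E'
from workcell import sense,snapshot
import cv2,numpy as np
print(sense())
for n in("scene","side","wrist"):
    s=snapshot(n);cv2.imwrite(f"pics/{n}0.png",s["image"]);print(n,s["fx"],s["fy"],s["cx"],s["cy"],np.round(s["extrinsics"],3).tolist())
E
```

```text
{'clock': 0.0, 'q': array([ 1.02971675e+00,  3.81196120e-01,  1.29830691e+00, -1.57373665e-06,
        1.46362969e+00, -2.15294449e-01]), 'joint_vel': array([ 0.00167537, -0.00039848,  0.00038036, -0.00083005, -0.00053707,
       -0.00057668]), 'joint_torque': array([ 1.14168692e-03, -4.48454010e+01, -2.31279087e+01, -1.59504002e-04,
        4.73459877e-03,  7.14960294e-06]), 'ee_pos': array([175.99783291, 521.01910229, 404.09595934]), 'tcp_rot': array([ 0.11416742,  0.69794666, -0.11517987,  0.69754559]), 'contact_force': array([-0.3573746 ,  0.06129505,  0.31408242]), 'moment': array([ 0.03933687,  0.03336099, -0.02869779]), 'opening': 85.52851337628158}
scene 377.25548658361424 377.25548658361424 247.46879660794912 199.651006473254 [[-0.465, -0.681, 0.565, 142.228], [-0.885, 0.345, -0.313, 5.501], [0.018, -0.646, -0.763, 744.63], [0.0, 0.0, 0.0, 1.0]]
side 426.71275003612203 426.71275003612203 259.4769278124111 195.00970152174074 [[0.946, -0.21, 0.248, 385.109], [-0.325, -0.63, 0.705, -859.285], [0.009, -0.747, -0.664, 640.175], [0.0, 0.0, 0.0, 1.0]]
wrist 297.3186396354542 297.3186396354542 255.6661044671806 194.04677963953515 [[0.32, 0.901, 0.294, 100.935], [0.947, -0.304, -0.101, 546.853], [-0.001, 0.311, -0.95, 373.395], [0.0, 0.0, 0.0, 1.0]]
```

View pics/scene0.png

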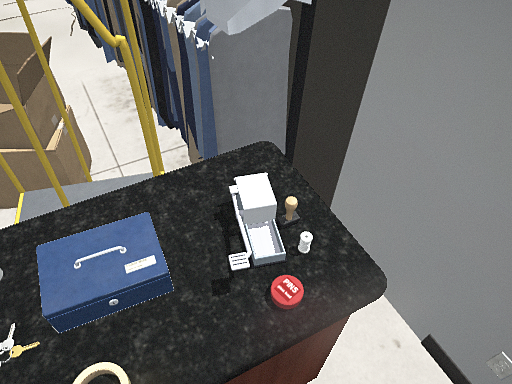

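View pics/side0.png

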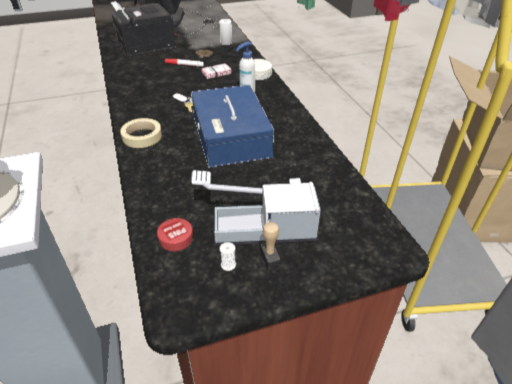

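View pics/wrist0.png

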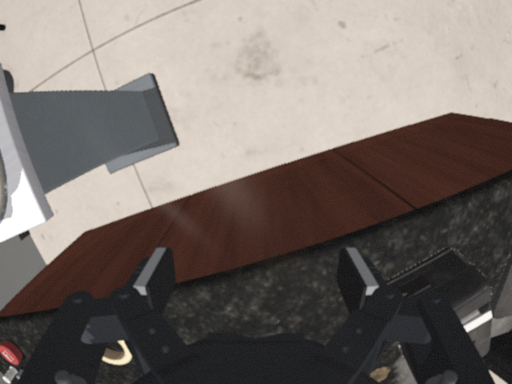

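Scene view: the pad is at about (239,261), the dispenser at (260,215) and the tin at (287,291). Side view: the pad is at about (202,180). I'll enlarge both.

```bash
python3 - <<'E'
import cv2
a=cv2.imread("pics/scene0.png")[165:315,210:330];b=cv2.imread("pics/side0.png")[160:280,150:330]
cv2.imwrite("pics/c1.png",cv2.resize(a,None,fx=4,fy=4,interpolation=cv2.INTER_CUBIC))
cv2.imwrite("pics/c2.png",cv2.resize(b,None,fx=4,fy=4,interpolation=cv2.INTER_CUBIC))
E
```

```text
(no output)
```

View pics/c1.png

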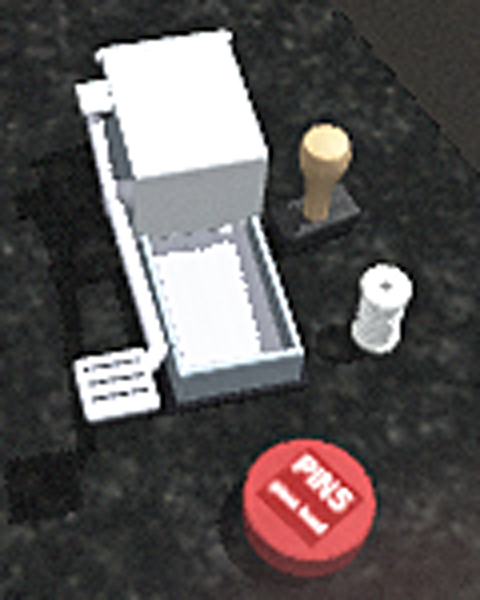

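View pics/c2.png

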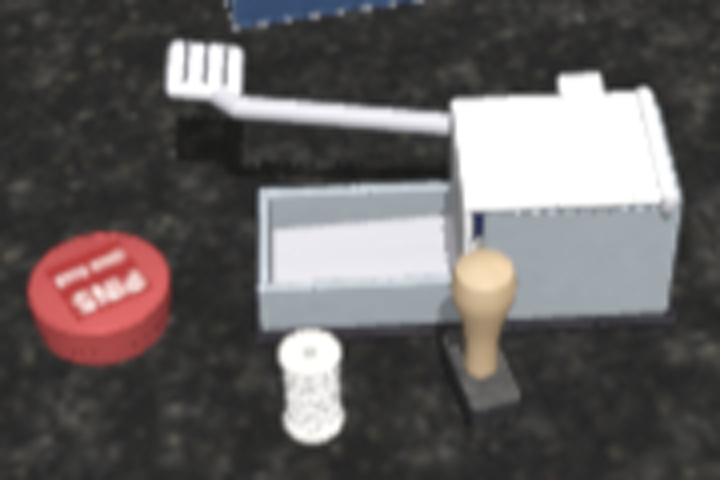

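```bash
cat >h.py <<'E'
import numpy as np,json,os
from workcell import sense,snapshot
def ray(s,u,v):
    E=np.array(s["extrinsics"]);d=E[:3,:3]@np.array([(u-s["cx"])/s["fx"],(v-s["cy"])/s["fy"],1]);return E[:3,3],d/np.linalg.norm(d)
def plane(s,u,v,z):
    o,d=ray(s,u,v);return o+d*(z-o[2])/d[2]
def tri(a,pa,b,pb):
    o1,d1=ray(a,*pa);o2,d2=ray(b,*pb)
    t=np.linalg.lstsq(np.stack([d1,-d2],1),o2-o1,rcond=None)[0]
    p,q=o1+t[0]*d1,o2+t[1]*d2;return (p+q)/2,np.linalg.norm(p-q)
E
python3 - <<'E'
from h import *
np.set_printoptions(precision=1,suppress=True)
a=snapshot("scene");b=snapshot("side")
C=lambda x,y:(210+x/4-.4,165+y/4-.4)
S=lambda x,y:(150+x/4-.4,160+y/4-.4)
print("pad",tri(a,C(117,380),b,S(205,69)), plane(a,*C(117,380),86),plane(b,*S(205,69),86))
print("pad corners scene",[plane(a,*C(*p),86) for p in((78,357),(150,347),(160,400),(90,413))])
print("pad corners side",[plane(b,*S(*p),86) for p in((170,42),(242,46),(242,93),(168,93))])
fl=tri(a,C(171,376),b,S(262,190));fr=tri(a,C(303,352),b,S(260,288));print("tray FL,FR",fl,fr)
f=fl[0]-fr[0];print("yaw from front",np.arctan2(-f[0],f[1]))
for s,P in((a,[C(171,374),C(302,352),C(255,222)]),(b,[S(262,190),S(260,288),S(450,285)])):print("tray35",[plane(s,*p,35) for p in P])
print("lid corners",[plane(a,*C(*p),89) for p in((105,50),(230,35),(265,157),(135,180))],[plane(b,*S(*p),89) for p in((455,100),(645,95),(665,205),(470,210))])
print("pins",plane(a,*C(310,500),26),plane(b,*S(100,287),26))
E
```

```text
pad (array([ 498.1, -175.9,   83. ]), np.float64(2.017747710304112)) [ 497.6 -175.    86. ] [ 496.6 -180.4   86. ]
pad corners scene [array([ 518.8, -163.5,   86. ]), array([ 507.3, -198.9,   86. ]), array([ 477.6, -188.9,   86. ]), array([ 486.9, -154.6,   86. ])]
pad corners side [array([ 484.3, -152.8,   86. ]), array([ 519.1, -167.9,   86. ]), array([ 509.9, -204.9,   86. ]), array([ 474.6, -193.2,   86. ])]
tray FL,FR (array([ 514.7, -217.9,   30.3]), np.float64(3.1446917555093576)) (array([ 494.6, -289.1,   33.4]), np.float64(0.9754777671660037))
yaw from front -0.275650046540465
tray35 [array([ 515.1, -216.9,   35. ]), array([ 494.6, -287.9,   35. ]), array([ 584. , -310.1,   35. ])]
tray35 [array([ 512.2, -223.8,   35. ]), array([ 493.8, -290.9,   35. ]), array([ 582.1, -318.3,   35. ])]
lid corners [array([ 702.8, -271. ,   89. ]), array([ 679.9, -344.2,   89. ]), array([ 587.6, -314.3,   89. ]), array([ 606.1, -241.2,   89. ])] [array([ 608.8, -247.3,   89. ]), array([ 700.6, -273.7,   89. ]), array([ 676.8, -349.9,   89. ]), array([ 589.1, -324.2,   89. ])]
pins [ 420.  -248.2   26. ] [ 420.9 -256.8   26. ]
```

The pad top is at about (497,-178,84) and the dispenser yaw is about -0.28. I'll close the fingers and travel high with the orientation unchanged, which keeps the wrist camera on the robot side.

```bash
python3 -m inch '[[0,0,0,16,-36,0,0],[0,0,0,32,-72,0,0],[0,0,0,48,-108,0,0],[0,0,0,64,-144,0,0],[0,0,0,80,-180,0,0],[0,0,0,96,-216,0,0],[0,0,0,112,-252,0,0],[0,0,0,128,-288,0,0],[0,0,0,144,-324,0,0],[0,0,0,160,-360,0,0]]' 40; python3 -m inch '[[0,0,0,16,-36,0,0],[0,0,0,32,-72,0,0],[0,0,0,48,-108,0,0],[0,0,0,64,-144,0,0],[0,0,0,80,-180,0,0],[0,0,0,96,-216,0,0],[0,0,0,112,-252,0,0],[0,0,0,128,-288,0,0],[0,0,0,140,-320,0,0],[0,0,0,140,-320,0,0]]'
```

```text
clock: 1.25
ee_pos: [336.2, 159.5, 404.6]
tcp_rot: [0.115, 0.698, -0.115, 0.698]
contact_force: [0.7, 0.8, 0.9]
opening: 0.1
clock: 2.25
ee_pos: [477.2, -163.7, 403.9]
tcp_rot: [0.116, 0.698, -0.116, 0.698]
contact_force: [0.4, 0.8, 0.1]
opening: 0.1
```

```bash
python3 -m inch '[[0,0,0,10,-7,-20,0],[0,0,0,20,-14,-50,0],[0,0,0,20,-14,-80,0],[0,0,0,20,-14,-104,0],[0,0,0,20,-14,-104,0],[0,0,0,20,-14,-104,0]]'; python3 - <<'E'
from h import *
import cv2
s=snapshot("scene")["image"][165:315,180:360];b=snapshot("side")["image"][90:240,120:320];w=snapshot("wrist")["image"]
for i,m in enumerate((s,b)):cv2.imwrite(f"pics/a{i}.png",cv2.resize(m,None,fx=4,fy=4,interpolation=cv2.INTER_CUBIC))
cv2.imwrite("pics/a2.png",w)
E
```

```text
clock: 2.85
ee_pos: [497.3, -177.4, 300.6]
tcp_rot: [0.115, 0.697, -0.116, 0.698]
contact_force: [0.5, -1.2, 0.3]
opening: -0.1
```

View pics/a0.png

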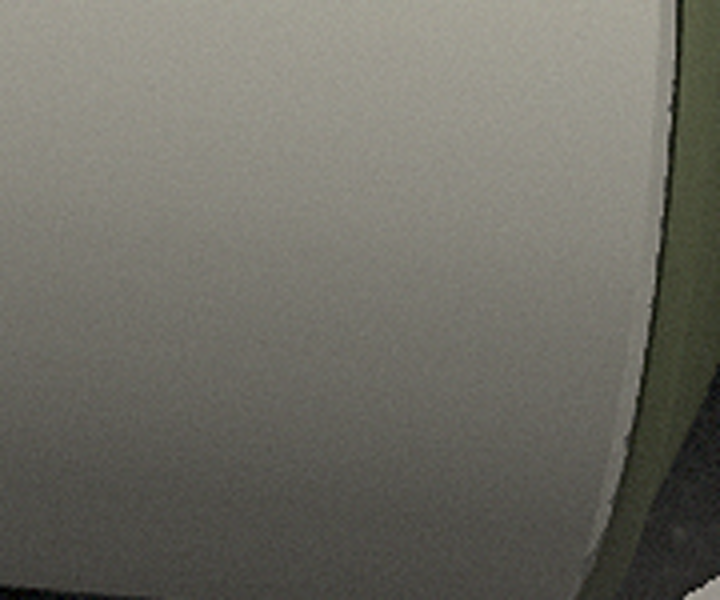

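View pics/a1.png

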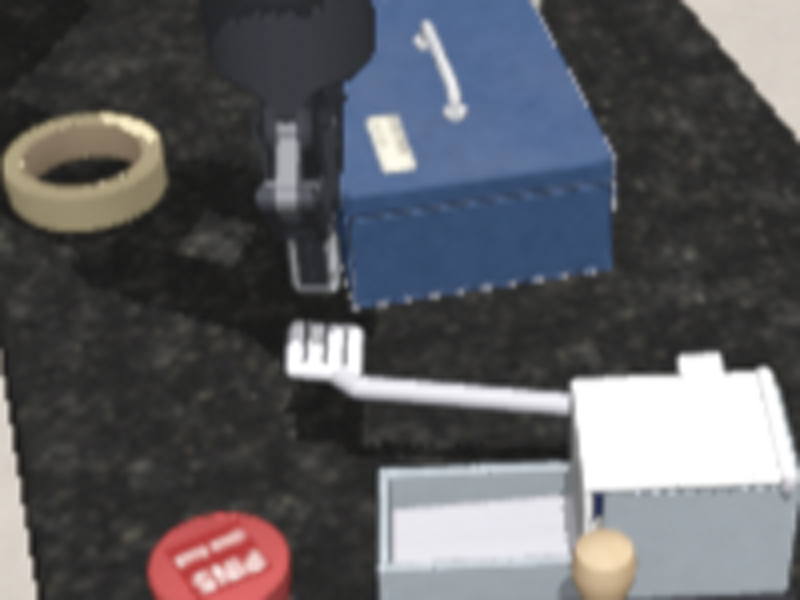

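View pics/a2.png

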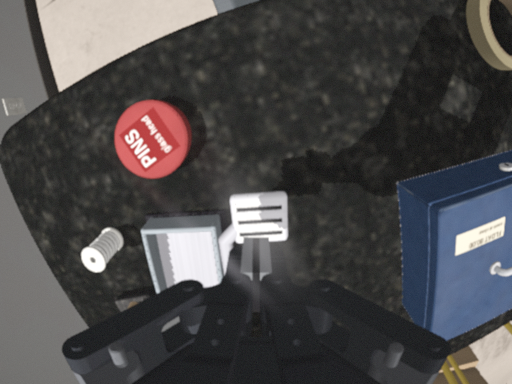

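Wrist view: the pad centre is at about (260,218), with the fingertips just behind it. The side view shows the tips above the pad. The arm blocks the scene camera. I'll check the pad against the wrist ray.

```bash
python3 - <<'E'
from h import *
import cv2
np.set_printoptions(precision=1,suppress=True)
w=snapshot("wrist");E=np.array(w["extrinsics"])
def fr(u,v,z):
    x,y=u-w["cx"],v-w["cy"];r=np.hypot(x,y);t=r/w["fx"];d=E[:3,:3]@np.array([np.sin(t)*x/r,np.sin(t)*y/r,np.cos(t)]);o=E[:3,3];return o+d*(z-o[2])/d[2]
for p in((232,195),(286,192),(288,240),(234,243),(260,217)):print(fr(*p,84))
print("tin",fr(152,138,26))
b=snapshot("side");print("tip",plane(b,120+315/4,90+285/4,127))
from scipy.spatial.transform import Rotation as R
print(R.from_quat(sense()["tcp_rot"]).as_matrix(),sense()["q"])
E
```

```text
[ 476.3 -186.8   84. ]
[ 485.8 -152.3   84. ]
[ 520.3 -161.2   84. ]
[ 510.2 -198.    84. ]
[ 497.2 -174.2   84. ]
tin [ 422.2 -245.9   26. ]
tip [ 495.5 -181.5  127. ]
[[ 0.   0.3  0.9]
 [-0.   0.9 -0.3]
 [-1.  -0.   0. ]] [-0.6  0.4  1.5 -0.   1.2 -1.8]
```

The wrist ray puts the pad at about (498,-175), with its sides parallel to the jaws. Now I'll descend and press.

```bash
python3 -m inch '[[0,0,0,0,2,-10,0],[0,0,0,0,2,-20,0],[0,0,0,0,2,-28,0],[0,0,0,0,2,-33,0],[0,0,0,0,2,-37,0],[0,0,0,0,2,-41,0],[0,0,0,0,2,-45,0],[0,0,0,0,2,-49,0],[0,0,0,0,2,-52,0],[0,0,0,0,2,-52,0]]'; python3 - <<'E'
from h import *
import cv2
cv2.imwrite("pics/b0.png",cv2.resize(snapshot("side")["image"][90:240,120:320],None,fx=4,fy=4));cv2.imwrite("pics/b1.png",snapshot("wrist")["image"]);print(sense()["contact_force"],sense()["ee_pos"])
E
```

```text
clock: 4.1
ee_pos: [497.2, -175.6, 248.7]
tcp_rot: [0.115, 0.697, -0.116, 0.698]
contact_force: [-0.4, -0.4, 1.0]
opening: -0.2
[ 0.00969905 -0.20549546  0.1098984 ] [ 497.3541165  -175.68739665  248.96880225]
```

View pics/b0.png

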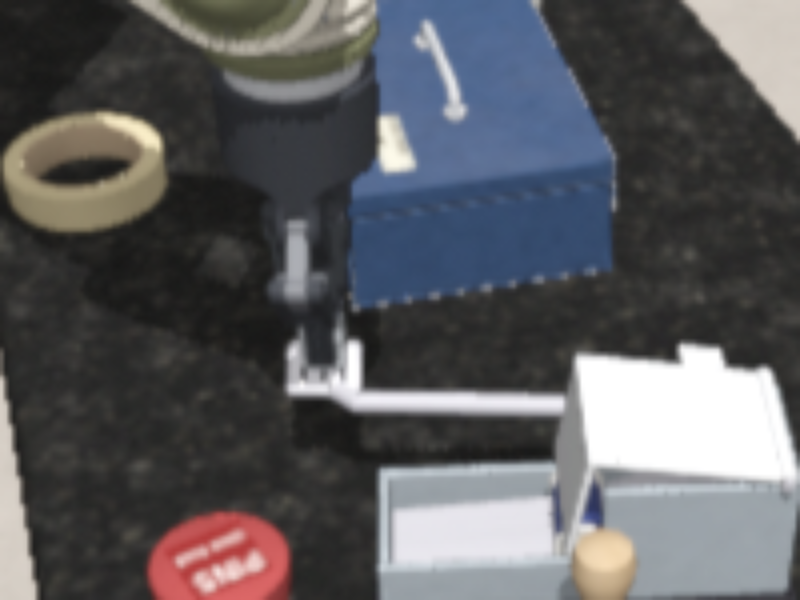

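View pics/b1.png

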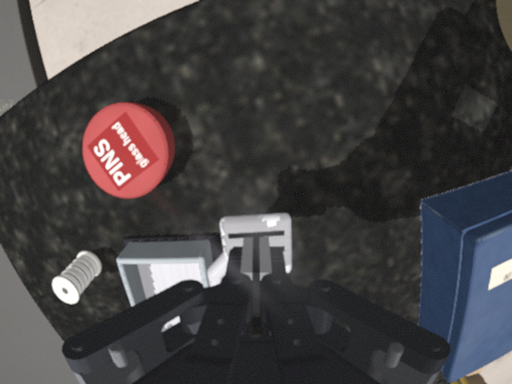

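The tips are centred on the pad, the lid has started to lift and the tin is unmoved. I'll press on.

```bash
python3 -m inch '[[0,0,0,0,0,-5,0],[0,0,0,0,0,-10,0],[0,0,0,0,0,-15,0],[0,0,0,0,0,-20,0],[0,0,0,0,0,-24,0],[0,0,0,0,0,-27,0],[0,0,0,0,0,-29,0],[0,0,0,0,0,-30,0],[0,0,0,0,0,-30,0],[0,0,0,0,0,-30,0]]'; python3 - <<'E'
from h import *
import cv2
cv2.imwrite("pics/d0.png",cv2.resize(snapshot("side")["image"][90:240,120:320],None,fx=4,fy=4));print([sense()["contact_force"]],sense()["ee_pos"])
E
```

```text
clock: 5.2
ee_pos: [497.7, -175.8, 219.0]
tcp_rot: [0.115, 0.696, -0.117, 0.699]
contact_force: [-1.0, 0.1, 5.2]
opening: -0.1
[array([-1.65779592,  1.23647301,  5.26399994])] [ 497.63446613 -175.78260527  219.04703832]
```

View pics/d0.png

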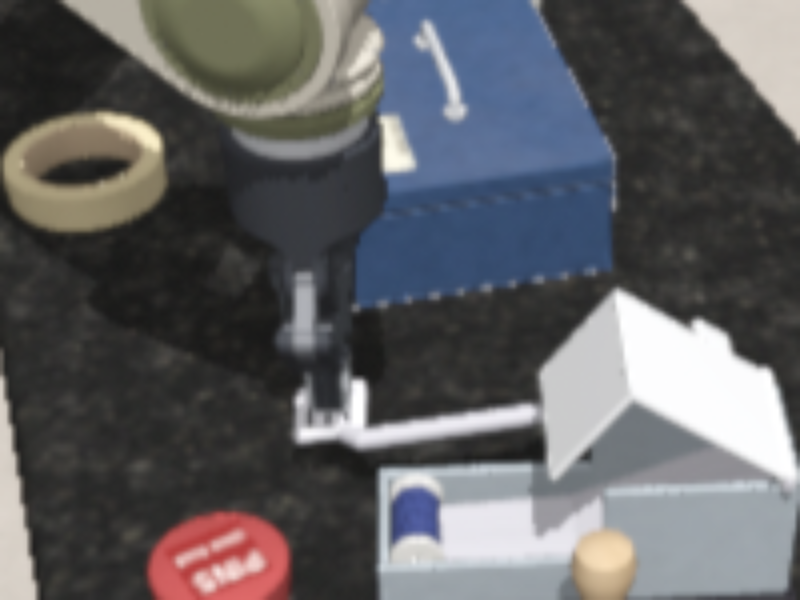

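The lid is open and the spool lies against the tray's front wall. I'll press a few mm more to be sure of the stop, then hold for over a second.

```bash
python3 -m inch '[[0,0,0,0,0,-1,0],[0,0,0,0,0,-2,0],[0,0,0,0,0,-3,0],[0,0,0,0,0,-3,0],[0,0,0,0,0,-3,0],[0,0,0,0,0,-3,0],[0,0,0,0,0,-3,0],[0,0,0,0,0,-3,0],[0,0,0,0,0,-3,0],[0,0,0,0,0,-3,0]]';python3 - <<'E'
from h import *
import cv2
cv2.imwrite("pics/e0.png",cv2.resize(snapshot("side")["image"][90:240,120:320],None,fx=4,fy=4));print([sense()["contact_force"]],sense()["ee_pos"])
E
```

```text
clock: 6.25
ee_pos: [497.8, -175.8, 216.3]
tcp_rot: [0.115, 0.696, -0.117, 0.699]
contact_force: [-1.4, 1.0, 9.5]
opening: -0.0
[array([-2.30025322,  2.11824362,  8.34941562])] [ 497.81269323 -175.82124806  216.29949891]
```

View pics/e0.png

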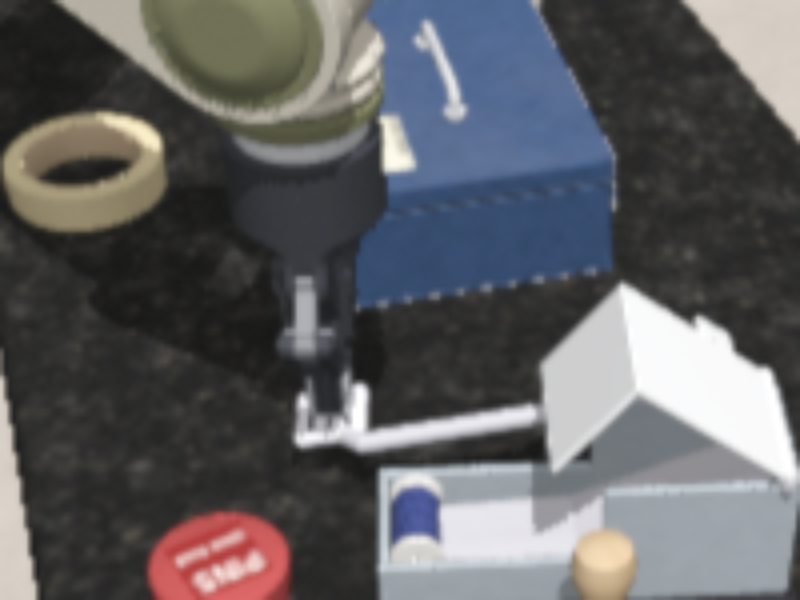

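The force is 8–9 N, above the 6 N spring force, so the lever is at its stop. The lid is fully open and the spool is at rest in the tray. I'll hold a little longer, then rise at about 30 mm/s.

```bash
python3 -m inch '[[0,0,0,0,0,-1,0],[0,0,0,0,0,-1,0],[0,0,0,0,0,-1,0],[0,0,0,0,0,-1,0],[0,0,0,0,0,-1,0],[0,0,0,0,0,-1,0],[0,0,0,0,0,0,0],[0,0,0,0,0,2,0],[0,0,0,0,0,4,0],[0,0,0,0,0,6,0]]'; python3 -m inch '[[0,0,0,0,0,3,0],[0,0,0,0,0,6,0],[0,0,0,0,0,9,0],[0,0,0,0,0,12,0],[0,0,0,0,0,15,0],[0,0,0,0,0,18,0],[0,0,0,0,0,21,0],[0,0,0,0,0,24,0],[0,0,0,0,0,26,0],[0,0,0,0,0,28,0]]'; python3 -m inch '[[0,0,0,0,0,2,0],[0,0,0,0,0,4,0],[0,0,0,0,0,6,0],[0,0,0,0,0,8,0],[0,0,0,0,0,10,0],[0,0,0,0,0,12,0],[0,0,0,0,0,15,0],[0,0,0,0,0,20,0],[0,0,0,0,0,28,0],[0,0,0,0,0,38,0]]'
```

```text
clock: 7.3
ee_pos: [497.5, -175.7, 222.1]
tcp_rot: [0.115, 0.696, -0.117, 0.699]
contact_force: [-5.3, 0.8, 5.3]
opening: -0.2
clock: 8.3
ee_pos: [498.0, -175.8, 250.5]
tcp_rot: [0.115, 0.695, -0.117, 0.7]
contact_force: [2.3, -0.4, 2.9]
opening: -0.1
clock: 9.3
ee_pos: [497.9, -175.8, 289.1]
tcp_rot: [0.115, 0.696, -0.117, 0.699]
contact_force: [0.6, -0.8, -0.2]
opening: 0.1
```

```bash
python3 -m inch '[[0,0,0,0,0,20,0],[0,0,0,0,0,40,0],[0,0,0,0,0,60,0],[0,0,0,0,0,60,0],[0,0,0,0,0,60,0]]'; python3 - <<'E'
from h import *
import cv2
cv2.imwrite("pics/f0.png",cv2.resize(snapshot("side")["image"][140:290,130:330],None,fx=4,fy=4));print([sense()["contact_force"]],sense()["ee_pos"])
E
```

```text
clock: 9.8
ee_pos: [497.7, -175.7, 349.2]
tcp_rot: [0.115, 0.696, -0.117, 0.7]
contact_force: [0.7, -0.5, -0.8]
opening: -0.1
[array([-1.31771108,  0.18985737, -0.47876357])] [ 497.69317595 -175.713183    348.54349969]
```

View pics/f0.png

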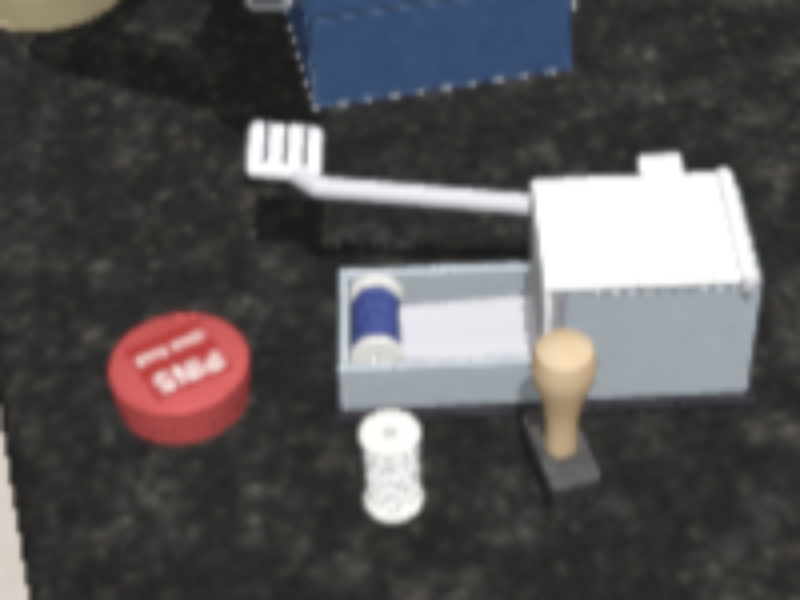

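The lid is shut, the lever is up and the spool lies in the tray. The tin, white spool and stamp stand where they were.

```bash
python3 -c "
from workcell import close_job
print(close_job())"
```

```text
the job is handed in; nothing more can be done
None
```

The spool is out in the front tray, the lid is shut again, and I handed the job in at about 10 s of the 35 s allowed.

- **Press and hold:** I pressed the pad with the closed fingertips until the force reached 8–9 N, above the 6 N spring force, so the lever was at its stop. I held it there for over a second with the lid open and the spool at rest against the tray's front wall.
- **Release:** I let the lever up at 20–30 mm/s, well under the 125 mm/s slam limit, then raised the arm clear.
- **Last checks:** The final side picture shows the lid shut, the lever up and the spool in the tray. The tin, white spool and stamp look unmoved, and the tool force is back to about 1 N of noise, so nothing is touching.
- **Limits:** No check failed. The three camera estimates of the pad differed by up to 6 mm sideways, and I used about (498, -175). I judged the lever and lid angles from the pictures, force and tool height, because they can't be read directly.

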